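# Gather the blood-grouping reagents into their tray

## Robot

A 6-joint arm with a two-finger parallel gripper is mounted at the origin on the work surface. World frame = base frame: x ahead of the robot, y to its left, z up, the work surface at z = 0. Lengths are in m, angles in rad, forces in N, time in s.
With the tool pointing down it reaches from about 0.35 to 1 m from the base axis. Payload 7.1 kg.
Tool frame: the origin (TCP) lies between the finger pads; the fingertips stand 22 mm ahead of it and the grasp point (between the pads) lies 3 mm ahead of it; x points along the fingers, y is the direction in which the jaws open and shut, and the axes are right-handed (so a half turn about x gives the same grasp; the last joint's range is limited). The gripper opens to 85 mm and grips with 20 to 120 N. Pads are 22 mm wide; open, the fingers measure 114 mm over their backs; the gripper's body (76 mm by 85 mm) begins 54 mm behind the grasp point. The pads swing forward as they close: fully open they stand 13 mm farther back than shut.
Start: joints at [-1.21, 0.423, 1.63, -0, 1.089, -0.019], TCP at [0.232, -0.58, 0.223] pointing down, gripper open.
Joint ranges: [-3, 3], [-0.9, 2.11], [0.09, 2.58], [-1.31, 4.45], [0.11, 2.69], [-2.54, 2.54]. Speed limits (rad/s): [2.39, 2.39, 3.01, 3.14, 3.14, 3.14].

## Interface

Orientations are given as a rotation vector (axis times angle).
In Python, from rig import manip gives the robot as it stands. The module is installed in compiled form; this text tells all that it offers. Calls block until the motion is done:
- manip.move_to(position, orientation): joint-space move of the TCP to a pose.
- manip.servo_line(position, orientation=None, rate=0.15): straight line of the TCP; orientation=None keeps the orientation; rate is the mean speed in m/s.
- manip.set_joints(angles): joint-space move.
- manip.command_gripper(opening, f_grip=None): finger opening in m; f_grip is the grip in N (None keeps the last); returns when the fingers have stopped.
- manip.hold(seconds).
- manip.solve_ik(position, orientation): joint angles nearest the present ones, or None.
- manip.camera(name): name is "scene" or "top" or "wrist"; returns a dict with "image" (384x512x3 uint8, red, green, blue), "fx", "fy", "cx", "cy" (pixels), "cam_to_world" (4x4, takes a point from camera to world coordinates); the wrist camera has in their place "mount" (4x4, takes a point from camera to tool coordinates, whose origin is the TCP and whose axes are the tool frame's). Camera axes: x right, y down, z forward; pixel columns grow to the right and rows downward; lengths in m; the calibration is good to about 2 mm. A picture is of the moment at which its call begins: read the wrist's pose just before it. There is no depth.
A pose or a line that the arm cannot do raises manip.IKError and nothing moves.
- manip.sign_off(): hands the job in, once; it reports no verdict.
Readings, each from a call of its own:
- manip.get_time(): time.
- manip.get_joint_positions(): joint angles.
- manip.get_joint_vel(): joint speeds.
- manip.get_tau(): joint torques, N m.
- manip.get_position(): TCP position.
- manip.get_ee_rot(): TCP orientation.
- manip.get_contact_force(): force on the tool from outside, world axes, zero at the start.
- manip.get_torque(): the same for the moment, N m.
- manip.get_width(): finger opening in m.
Only numpy, scipy, OpenCV 4.12 (cv2) and the standard library are available. Lean on these libraries where they do the work, as an engineer would, in place of code of your own. Each camera call takes 0.05 s, during which the arm holds its last target. There are 200 camera calls.

## Task

Gather the four white dropper bottles from the bench and stand each one upright in the tray compartment of its own cap colour. The amber-brown bottles with the same caps do not belong to the set: leave them standing where they are. Set the bottles down without dropping or tipping any.

Things in the scene. Friction and masses are not known exactly. Their poses are not given: they have to be found in the camera images.
- bottle_blue: Loose blue-capped dropper bottle to be gathered: white body with a blue label band and a blue cap. Upright cylinder 34 mm in diameter from its underside to 52 mm up (grip here), then a shoulder and a coloured cap 20 mm in diameter, 82 mm high in all, about 30 g. Origin: centre of its underside; z up along its axis.
- bottle_yellow: Loose yellow-capped dropper bottle to be gathered: white body with a yellow label band and a yellow cap. Upright cylinder 34 mm in diameter from its underside to 52 mm up (grip here), then a shoulder and a coloured cap 20 mm in diameter, 82 mm high in all, about 30 g. Origin: centre of its underside; z up along its axis.
- bottle_green: Loose green-capped dropper bottle to be gathered: white body with a green label band and a green cap. Upright cylinder 34 mm in diameter from its underside to 52 mm up (grip here), then a shoulder and a coloured cap 20 mm in diameter, 82 mm high in all, about 30 g. Origin: centre of its underside; z up along its axis.
- bottle_red: Loose red-capped dropper bottle to be gathered: white body with a red label band and a red cap. Upright cylinder 34 mm in diameter from its underside to 52 mm up (grip here), then a shoulder and a coloured cap 20 mm in diameter, 82 mm high in all, about 30 g. Origin: centre of its underside; z up along its axis.
- amber_blue: Look-alike that does not belong in the tray: same shape, size (34 mm diameter, 82 mm high) and blue cap, but a dark amber-brown body with a white label. Stands loose among the others. Origin: centre of its underside; z up.
- amber_red: Look-alike that does not belong in the tray: same shape, size (34 mm diameter, 82 mm high) and red cap, but a dark amber-brown body with a white label. Stands loose among the others. Origin: centre of its underside; z up.
- place_blue: Compartment for the blue bottle: open blue box, 64 mm square outside, 58 inside, 14 mm high, walls and floor 3 mm. Origin: centre of its underside (a bottle stands 3 mm above this). Four are fixed in a row 74 mm apart, in any colour order, in a fixed steel tray 88 x 304 mm with a 12 mm rim; underside 3 mm above the bench. Its y axis runs along the row, x across it, z up.
- place_yellow: Compartment for the yellow bottle: open yellow box, 64 mm square outside, 58 inside, 14 mm high, walls and floor 3 mm. Origin: centre of its underside (a bottle stands 3 mm above this). Four are fixed in a row 74 mm apart, in any colour order, in a fixed steel tray 88 x 304 mm with a 12 mm rim; underside 3 mm above the bench. Its y axis runs along the row, x across it, z up.
- place_green: Compartment for the green bottle: open green box, 64 mm square outside, 58 inside, 14 mm high, walls and floor 3 mm. Origin: centre of its underside (a bottle stands 3 mm above this). Four are fixed in a row 74 mm apart, in any colour order, in a fixed steel tray 88 x 304 mm with a 12 mm rim; underside 3 mm above the bench. Its y axis runs along the row, x across it, z up.
- place_red: Compartment for the red bottle: open red box, 64 mm square outside, 58 inside, 14 mm high, walls and floor 3 mm. Origin: centre of its underside (a bottle stands 3 mm above this). Four are fixed in a row 74 mm apart, in any colour order, in a fixed steel tray 88 x 304 mm with a 12 mm rim; underside 3 mm above the bench. Its y axis runs along the row, x across it, z up.

How it is judged:
By the outcome, as a careful person would: the job done as asked, in the order asked, and still so for the second after the job is handed in, with the robot touching nothing.
It also fails if it takes over 88 s, if anything falls off the work surface, if the arm or the gripper's body presses on something with over 40 N, if the wrist force passes 120 N, or if a joint passes its speed limit or range.

## Working session

There is one attempt and no reset: what is moved stays moved. The work goes in short steps, each a Python script; the robot and the scene stay as the last script left them, time stands still between calls to the robot, and variables do not carry over. Pictures are saved under pics/ and viewed, about 12 in all and at most 16, crops included, and the job is handed in when it is done.

```bash
mkdir -p pics
python3 - <<'E'
from rig import manip
import cv2, numpy as np
for n in("scene","top"):
    c=manip.camera(n); cv2.imwrite(f"pics/{n}0.png",cv2.cvtColor(c["image"],cv2.COLOR_RGB2BGR))
    print(n,c["fx"],c["cx"],c["cy"],np.round(c["cam_to_world"],3).tolist())
print(manip.get_position(),manip.get_ee_rot(),manip.get_time(),manip.get_width())
print(manip.camera("wrist")["mount"])
E
```

```text
scene 406.72535604254335 254.50400121644682 191.70498429712325 [[0.876, 0.367, -0.314, 0.843], [0.483, -0.67, 0.564, -0.469], [-0.003, -0.646, -0.764, 0.703], [0.0, 0.0, 0.0, 1.0]]
top 400.67655807722554 249.87959925520707 196.91518068281636 [[0.029, -0.989, 0.145, 0.422], [-0.999, -0.031, -0.016, 0.018], [0.02, -0.145, -0.989, 0.928], [0.0, 0.0, 0.0, 1.0]]
[ 0.23153555 -0.57995912  0.22188896] [ 2.01392769  0.38862025 -2.01448794] 0.1 0.08557898524881459
[[-4.42988439e-04 -2.63884845e-01  9.64554090e-01 -1.51458167e-01]
 [ 9.99999740e-01  4.31940984e-04  5.77438849e-04  1.00699452e-04]
 [-5.69007804e-04  9.64554095e-01  2.63884585e-01 -6.67353827e-02]
 [ 0.00000000e+00  0.00000000e+00  0.00000000e+00  1.00000000e+00]]
```

View pics/top0.png

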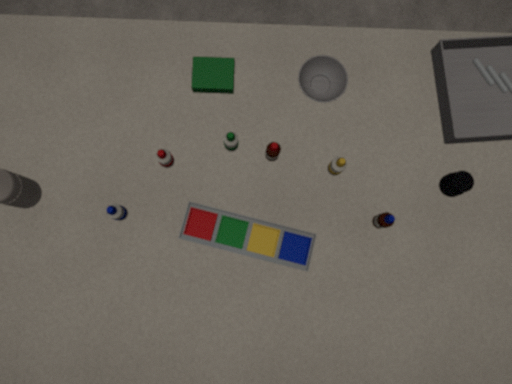

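View pics/scene0.png

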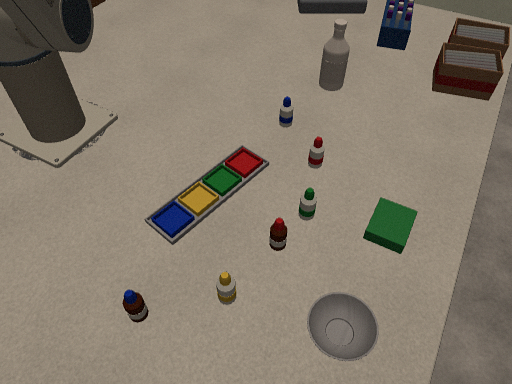

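The top view shows white bottles with blue (112,212), red (163,156), green (231,138) and yellow (340,163) caps. The ambers are at (273,150) and (385,220). The tray cells run red (201,224), green, yellow, blue (296,248). The scene view agrees.

```bash
cat > h.py <<'E'
from rig import manip
import cv2, numpy as np
def mask(img,col):
    h=cv2.cvtColor(img,cv2.COLOR_RGB2HSV); H,S,V=cv2.split(h)
    r={'blue':(H>105)&(H<130),'yellow':(H>17)&(H<32),'green':(H>50)&(H<85),'red':(H<6)|(H>174)}[col]
    return (r&(S>150)&(V>50)).astype(np.uint8)
def blobs(img,col,amin=12):
    n,l,s,c=cv2.connectedComponentsWithStats(mask(img,col))
    return [(int(s[i,4]),c[i],s[i,:4]) for i in range(1,n) if s[i,4]>=amin]
def ray(c,uv,z,T):
    d=T[:3,:3]@np.array([(uv[0]-c["cx"])/c["fx"],(uv[1]-c["cy"])/c["fy"],1]); o=T[:3,3]
    return (o+d*(z-o[2])/d[2])
E
python3 - <<'E'
from h import *
for n in("top","scene"):
    c=manip.camera(n)
    for col in('blue','yellow','green','red'):
        for a,uv,b in blobs(c["image"],col):
            z=0.006 if a>400 else 0.07
            print(n,col,a,np.round(uv,1),b, np.round(ray(c,uv,z,c["cam_to_world"])[:2],4))
E
```

```text
top blue 32 [109.9 209.7] [107 207   6   7] [0.511  0.3024]
top blue 44 [389.7 218.4] [386 215   8   8] [ 0.5107 -0.3   ]
top blue 724 [294.5 247.9] [279 232  32  33] [ 0.4429 -0.1028]
top yellow 45 [340.7 161.9] [337 159   8   7] [ 0.6324 -0.194 ]
top yellow 707 [263.2 239.7] [248 224  31  32] [ 0.4593 -0.0305]
top green 785 [213.   73.2] [193  58  40  32] [0.8587 0.1012]
top green 22 [230.2 135.4] [228 133   6   6] [0.6842 0.0513]
top green 648 [231.6 231.7] [217 217  31  31] [0.4756 0.0424]
top red 63 [273.5 146.5] [269 143  10   9] [ 0.6622 -0.045 ]
top red 44 [161.  153.5] [158 150   7   8] [0.638  0.2012]
top red 725 [200.3 223.5] [185 208  32  32] [0.4921 0.1149]
scene blue 72 [385.2  13.1] [382   0   8  27] [0.5878 0.8652]
scene blue 92 [393.7  14.6] [389   0  10  28] [0.6145 0.8686]
scene blue 83 [402.6  15.7] [398   0   9  29] [0.6419 0.8747]
scene blue 23 [408.8  25.1] [406  19   5  11] [0.6755 0.8241]
scene blue 39 [286.7 100.6] [284  97   7   9] [0.5086 0.3008]
scene blue 15 [286.2 120.7] [282 119   9   4] [0.5416 0.2301]
scene blue 728 [172.1 218.1] [151 201  43  35] [ 
[... 203 characters left out ...]
24 -0.1976]
scene yellow 88 [227.4 296.9] [218 287  18  15] [ 0.6541 -0.2246]
scene green 508 [221.3 178.9] [203 164  38  29] [0.4704 0.0434]
scene green 28 [309.5 190.5] [307 188   6   7] [0.6795 0.0559]
scene green 1282 [391.5 221.4] [366 198  51  48] [0.8495 0.1137]
scene red 54 [447.8  80.6] [439  76  18  11] [0.8448 0.582 ]
scene red 23 [477.1  84. ] [474  80   8  10] [0.9153 0.6029]
scene red 34 [488.7  85.2] [484  82  12   8] [0.9427 0.6117]
scene red 77 [317.8 142.2] [314 137   9  11] [0.6373 0.1972]
scene red 668 [243.4 162. ] [225 147  38  31] [0.4878 0.1152]
scene red 71 [315.1 160.8] [308 157  15   8] [0.6557 0.1398]
scene red 107 [278.7 224.4] [274 218  10  13] [ 0.6624 -0.0503]
```

Positions from the two views agree within about 5 mm, so I'll average them. I'll pick the first bottle (blue) with a wrist look, holding the jaws across the tray row.

```bash
cat >> h.py <<'E'
from scipy.spatial.transform import Rotation as Ro
B=dict(blue=(.5098,.3016),yellow=(.6324,-.1958),green=(.6819,.0536),red=(.6377,.1992))
P=dict(blue=(.4404,-.1026),yellow=(.4572,-.0304),green=(.4730,.0429),red=(.4900,.1150))
r=np.subtract(P['red'],P['blue']); r/=np.linalg.norm(r)
def ori(s):
    x=np.array([0,0,-1.]);y=s*np.array([r[1],-r[0],0]);return Ro.from_matrix(np.c_[x,y,np.cross(x,y)]).as_rotvec()
def pose(): 
    T=np.eye(4);T[:3,:3]=Ro.from_rotvec(manip.get_ee_rot()).as_matrix();T[:3,3]=manip.get_position();return T
def wrist(name,col):
    T=pose();c=manip.camera("wrist");T=T@c["mount"]
    cv2.imwrite(f"pics/{name}.png",cv2.cvtColor(c["image"],cv2.COLOR_RGB2BGR))
    for a,uv,b in blobs(c["image"],col,40): print(col,a,np.round(uv),b,np.round(ray(c,uv,.07,T)[:2],4))
E
python3 - <<'E'
from h import *
for s in(1,-1):
    print(s,[np.round(manip.solve_ik([*p,z],ori(s)),2)[[0,5]] if manip.solve_ik([*p,z],ori(s)) is not None else None for D in(B,P) for p in D.values() for z in(.04,.18)])
E
```

```text
1 [array([0.51, 0.74]), array([0.51, 0.74]), array([-0.32, -0.09]), array([-0.32, -0.09]), array([0.06, 0.29]), array([0.06, 0.29]), array([0.28, 0.51]), array([0.28, 0.51]), array([-0.26, -0.03]), array([-0.26, -0.03]), array([-0.09,  0.13]), array([-0.09,  0.13]), array([0.07, 0.29]), array([0.07, 0.29]), array([0.21, 0.43]), array([0.21, 0.43])]
-1 [array([ 0.51, -2.4 ]), array([ 0.51, -2.4 ]), None, None, None, None, None, None, None, None, None, None, None, None, None, None]
```

Run:
```python
from h import *
t=manip.get_time()
manip.move_to([B['yellow'][0],B['yellow'][1],.18],ori(1)); manip.command_gripper(.06,25)
print(manip.get_time()-t,manip.get_position(),manip.get_width())
wrist("w1",'yellow'); print(manip.get_time())
```

```text
2.3833 [ 0.63227522 -0.19613656  0.18002558] 0.05985507192364948
yellow 4120 [67. 65.] [29 34 76 64] [ 0.4925 -0.0472]
yellow 238 [257. 187.] [249 179  16  18] [ 0.6323 -0.1943]
2.6833
```

View pics/w1.png

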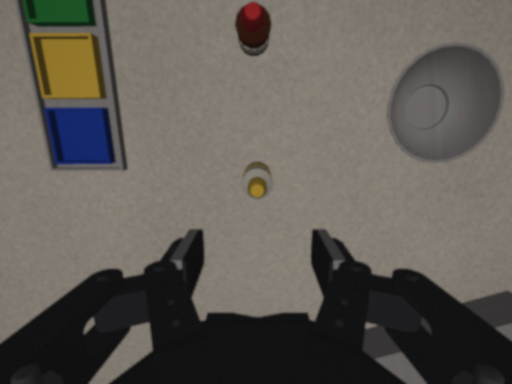

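The wrist view shows the yellow cap at (257,187), centred between the jaws and within 2 mm of the estimate. Picking and placing it now.

```bash
cat >> h.py <<'E'
def pick(col):
    b=B[col]
    manip.move_to([*b,.18],ori(1)); manip.servo_line([*b,.040],rate=.1)
    manip.command_gripper(.02,25); print(col,'grip',manip.get_width())
    manip.servo_line([*b,.18],rate=.12); print('lifted',manip.get_width())
def place(col):
    p=P[col]
    manip.move_to([*p,.18],ori(1)); manip.servo_line([*p,.075],rate=.12); manip.servo_line([*p,.0475],rate=.04)
    print('held',manip.get_width(),np.round(manip.get_contact_force(),1))
    manip.command_gripper(.055); manip.servo_line([*p,.18],rate=.12); print('t',manip.get_time())
E
python3 - <<'E'
from h import *
pick('yellow'); print(manip.get_time())
if .030<manip.get_width()<.038: place('yellow'); wrist("w2",'yellow')
E
```

```text
yellow grip 0.031103431663151902
lifted 0.031065649104010065
6.1833
held 0.0308237472941915 [ 0.3  0.4 -0.3]
t 10.6083
yellow 1685 [260. 173.] [233 151  53  52] [ 0.4631 -0.0145]
yellow 260 [257. 189.] [249 180  17  20] [ 0.4567 -0.0305]
```

View pics/w2.png

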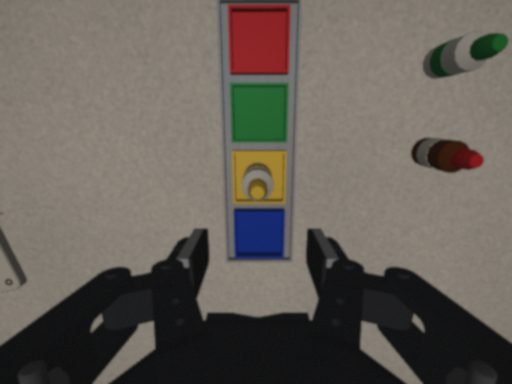

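Yellow stands upright in its compartment, with its cap at (257,189) where expected. Doing the other three with a grip check on each.

```bash
sed -i 's/\.0475/.0466/' h.py
python3 - <<'E'
from h import *
for c in('green','red','blue'):
    pick(c)
    if not .029<manip.get_width()<.038: print('BAD');break
    place(c); wrist("w_"+c,c)
else:
    manip.set_joints([-1.21,.423,1.63,0,1.089,-.019])
for n in("top","scene"):
    c=manip.camera(n); cv2.imwrite(f"pics/{n}1.png",cv2.cvtColor(c["image"],cv2.COLOR_RGB2BGR))
    for col in('blue','yellow','green','red'):
        for a,uv,b in blobs(c["image"],col):
            p=ray(c,uv,.07 if a>200 else .076,c["cam_to_world"])[:2]
            if a<200 and p[1]<.5: print(n,col,a,np.round(uv),np.round(p,4))
E
```

```text
green grip 0.03126163737149858
lifted 0.031170307327844034
held 0.03080132008135707 [-1.5 -0.5  4.7]
t 19.175
green 1408 [260. 171.] [234 152  52  51] [0.4797 0.0599]
green 219 [258. 193.] [251 184  16  18] [0.4728 0.039 ]
red grip 0.031162249762150474
lifted 0.030712334212158802
held 0.030937882975692763 [-2.5  0.   7.9]
t 27.5667
red 1674 [260. 174.] [233 152  53  52] [0.4955 0.1291]
red 257 [257. 189.] [249 180  17  19] [0.4894 0.115 ]
red 175 [441. 288.] [429 279  23  21] [ 0.6643 -0.041 ]
blue grip 0.03144631129624701
lifted 0.030840740083433415
held 0.031115528695909726 [-1.8  0.2  5.4]
t 36.625
blue 1612 [260. 171.] [233 151  53  52] [ 0.4465 -0.0851]
blue 246 [258. 192.] [251 183  16  19] [ 0.4407 -0.1053]
top blue 47 [390. 219.] [ 0.5096 -0.2976]
top blue 41 [299. 248.] [ 0.4414 -0.1036]
top yellow 42 [264. 239.] [ 0.458 -0.029]
top green 31 [232. 231.] [0.4736 0.0404]
top red 64 [273. 147.] [ 0.6604 -0.0445]
top red 43 [196. 222.] [0.49   0.1166]
scene blue 67 [166. 198.] [ 0.4393 -0.1051]
scene blue 110 [130. 296.] [ 0.5124 -0.3035]
scene yellow 93 [194. 178.] [ 0.4567 -0.0323]
scene green 24 [218. 157.] [0.468  0.0441]
scene red 74 [243. 141.] [0.4892 0.1127]
scene red 108 [279. 224.] [ 0.664 -0.054]
```

```bash
cd pics; python3 -c "
import cv2,numpy as np
a=cv2.imread('top1.png')[110:280,80:420];b=cv2.imread('scene1.png')[80:340,100:350]
cv2.imwrite('c.png',np.vstack([cv2.resize(a,(600,300)),cv2.resize(b[:140],(600,300))]))"
```

```text
(no output)
```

View pics/c.png

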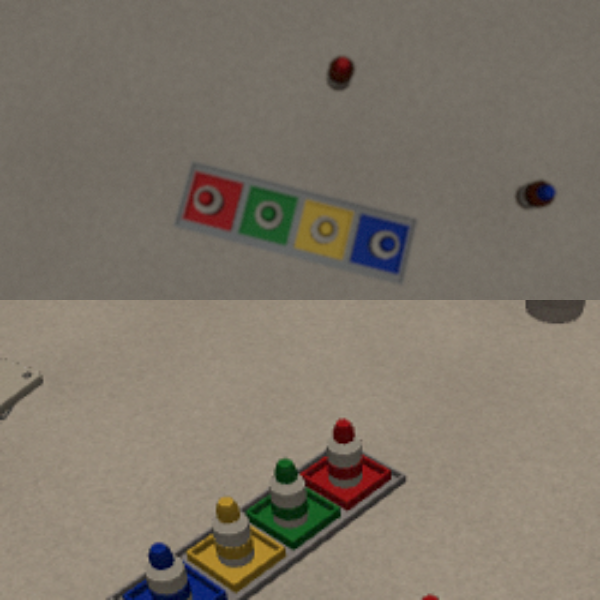

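All four bottles stand upright in their own-coloured compartments, and both ambers are where they were. The arm is clear, so I'm handing in.

```bash
python3 -c "
from rig import manip
print(manip.get_time()); manip.sign_off()"
```

```text
38.6667
the job is handed in; nothing more can be done
```

I moved the four white bottles one at a time, in the order yellow, green, red, blue. Each went into the compartment matching its cap, and I handed the job in at 38.7 s with the arm parked clear.

**Final placement:** the last top and scene pictures show all four upright. The caps lie within about 5 mm of their compartment centres, against 12 mm of slack.

**Ambers:** both are still standing at their original spots, to within the roughly 5 mm by which the two cameras disagree.

**Readings that differed from plan:**
- **Grip width:** it read about 31 mm on every bottle instead of the stated 34 mm. It stayed steady throughout, so nothing slipped.
- **Contact on setting down:** green, red and blue touched down with light forces of about 5–8 N. Yellow showed almost none, so it may have been released up to about 1.5 mm above the compartment floor. It stayed upright.

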